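# Fit the filter plate of a bench air-filter unit under its lip

## Task

Fit the slotted filter plate with the blue grip into the grey air-filter unit: tilt it, hook one short edge under the orange lip, and keep hold of it while you lower the other edge until the plate lies flat on the ledge inside the pocket. Then let go; do not disturb the plain blanking plate with the yellow grip.

Things in the scene. Friction and masses are not known exactly. Their poses are not given: they have to be found in the camera images.
- filter_plate: Loose slotted aluminium plate, 100 (x) x 84 (y) x 6 mm, 0.14 kg; origin: centre of its underside, z up. Blue upright grip on its centre: 22 x 22 mm, top 66 mm above the underside; taken within its top 15 mm, either way across, the fingertips stay above the unit's lip and walls. Same after a half turn: either short edge (x = -50 or 50) may go under the lip. Starts flat on the worktop.
- edge_a (a point): midpoint of the filter plate's lower short edge at its x = -50 mm
- edge_b (a point): midpoint of the filter plate's lower short edge at its x = +50 mm
- filter_unit: Grey open unit, fixed, 128 (x) x 116 (y) x 62 mm; origin: centre of its underside, z up. Pocket x -56 to 56, y -50 to 50; the plate rests on a ledge all round it, 30 mm up (opening in it 80 x 64). Side and +x walls: tops at 52 mm, 8 mm thick. Orange lip at the -x end (robot's side). Fitted, the plate's origin is within 6 mm in x, 8 mm in y of the unit's, its x along the unit's x, either way.
- lip_edge (a point): midpoint of the lower free edge of the orange lip, at x = -34, z = 56 mm of the unit. The lip covers the pocket from x = -56 to -34 over its full width, underside 56 and top 62 mm up: 26 mm over the ledge. The plate cannot drop or slide in level; tilted about 20 degrees, the edge at the -x end low, it goes under the lip from above.
- blank_plate: Bystander: plain aluminium plate without slots, same size and grip shape as the filter plate but its grip is yellow; origin: centre of its underside. Surroundings: blue furnace on the right, front 0.41 m ahead of the base, left side at y = -0.27, 0.38 m tall; microscope on the left from y = -0.01, 0.25 m tall; cabinets overhead beyond x = 0.65, from z = 0.47.
Things that resemble listed ones, but are neither listed nor needed, are in the scene too. Leave any red look-alike of the filter_plate alone.

How it is judged (in metres and radians):
On the way, in this order (a step that is already met when the one before it is completed fails the run):
1. the filter plate is tilted by more than 8 degrees with one short edge under the orange lip, between ledge and lip (angle between filter_plate's own z axis and vertical above 0.14 rad and ((x of edge_a in the frame of filter_unit between -0.06 and -0.037 m and z of edge_a in the frame of filter_unit between 0.026 and 0.054 m and y of edge_a in the frame of filter_unit between -0.015 and 0.015 m) or (x of edge_b in the frame of filter_unit between -0.06 and -0.037 m and z of edge_b in the frame of filter_unit between 0.026 and 0.054 m and y of edge_b in the frame of filter_unit between -0.015 and 0.015 m))), for 0.1 s.
2. the plate is lowered to within 7 degrees of level in the pocket while the fingers still hold or touch it (angle between filter_plate's own z axis and vertical below 0.122 rad and z of filter_plate in the frame of filter_unit below 0.042 m and horizontal distance between filter_plate and filter_unit below 0.016 m and contact force between the fingers and filter_plate above 0.3 N), for 0.1 s.
At the end, for the whole second after the job is handed in: Filter plate at rest, released, flat (within 3.4 degrees) on the pocket's ledge, origin 26 to 34 mm above the unit's underside, within 14 mm of its centre in plan, long sides within 12 degrees of the unit's; blanking plate within 30 mm of its start (z of filter_plate in the frame of filter_unit between 0.026 and 0.034 m and horizontal distance between filter_plate and filter_unit below 0.014 m and angle between filter_plate's own z axis and vertical below 0.06 rad and angle between the x axis of filter_plate and the x axis of filter_unit, either way round below 0.21 rad and linear speed of filter_plate below 0.02 m/s and distance of blank_plate from where it was at the start of the episode below 0.03 m); the robot touches nothing.
It fails at once if the blanking plate is moved more than 30 mm (distance of blank_plate from where it was at the start of the episode above 0.03 m).
It also fails if it takes over 48 s, if anything falls off the work surface, if the arm or the gripper's body presses on something with over 40 N, if the wrist force passes 120 N, or if a joint passes its speed limit or range.

## Robot

A 6-joint arm with a two-finger parallel gripper is mounted at the origin on a cart in front of the work surface, level with it; the furniture and walls round the work are solid. World frame = base frame: x ahead of the robot, y to its left, z up, the work surface at z = 0. Lengths are in m, angles in degrees, forces in N, time in s.
With the tool pointing down it reaches from about 0.4 to 0.825 m from the base axis. Payload 7 kg.
Tool frame: the origin (TCP) lies midway between the tips of the shut fingers; the grasp point (between the pads) lies 19 mm behind it; z points along the fingers, y is the line along which they close (so a half turn about z gives the same grasp; the last joint's range is limited). The gripper opens to 88 mm and grips with 3 to 60 N. Pads are 19 mm wide; open, the fingers measure 130 mm over their backs; the gripper's body (78 mm by 193 mm) begins 47 mm behind the grasp point.
Start: joints at [93.742, 20.546, 0.682, 0, -70.136, -16.507], TCP at [0.149, 0.658, 0.2] pointing down, gripper open.
Joint ranges: [-176.03, 176.03], [-82.01, 121.73], [-58.28, 71.71], [-173.87, 95.51], [-174.79, -0.11], [-173.66, 173.66]. Speed limits (degrees/s): [136.94, 136.94, 172.46, 180, 180, 180].

## Interface

Orientations are given as [roll, pitch, yaw] about the fixed x, y, z axes, in that order (R = Rz(yaw) Ry(pitch) Rx(roll)).
In Python, from plant import r gives the robot as it stands. The module is installed in compiled form; this text tells all that it offers.
- The arm moves only by the tool play_rows, never from a script. Its argument "rows" is a list of rows, each an object with "slide": the shift along the tool's x, y, z as a fraction of full scale, a list of three; "delta_rot": the turn, a rotation vector about the tool's x, y, z as a fraction of full scale, a list of three; "fingers": the opening, from -1 (shut) to 1 (fully open). In form: [{"slide": [x, y, z], "delta_rot": [rx, ry, rz], "fingers": fingers}, ...]. A call has 1 to 8 rows; each row shifts and turns the commanded pose from where the row before left it, along the tool's axes as they then stand; what a row does not reach is not made up. Full scale, the value 1, is 0.15 m for a shift and 0.08 rad for a turn. A row lasts 1/8 s, in which the tool goes at most 62.5 mm and 10.7 degrees, less where a joint would pass 70% of its speed; a pose out of reach is approached as far as the arm can. A call with a number of a shift or a turn outside -1 to 1 is refused whole. A call with a gripper value outside its range is refused whole. The fingers move at their own pace and stop on an object; "squeeze" is the grip in N (left out, the last holds). Time passes only in rows, so rows that do not move let the fingers close. It gives the time, the measured TCP pose, the force, the opening and the grip force at its end, in the units of the state.
- r.get_state(): the state, without advancing time (a new reading comes with each control period).
- r.capture(name): name is "scene" or "top" or "wrist"; returns a dict with "image" (400x640x3 uint8, blue, green, red), "fx", "fy", "cx", "cy" (pixels), "R" (3x3) and "t" (3): a world point X has camera coordinates R X + t; the wrist camera has in their place "T_tool_cam" (4x4, takes a point from camera to tool coordinates, whose origin is the TCP and whose axes are the flange's). Camera axes: x right, y down, z forward; pixel columns grow to the right and rows downward; lengths in m; the calibration is good to about 2 mm. A picture is of the moment at which its call begins: read the wrist's pose just before it. There is no depth.
- r.close_job(): hands the job in; it is judged then, once.
The state is a dict: "time_s": time; "joints": joint angles; "qd": joint speeds; "joint_torque": joint torques, N m; "tcp_pos": TCP position; "eef_rot": TCP orientation; "contact_force": force on the tool from outside, world axes, zero at the start; "moment": the same for the moment, N m; "gripper_width": finger opening in m; "gripper_force": force on a finger pad.
Only numpy, scipy, OpenCV 4.12 (cv2) and the standard library are available. Lean on these libraries where they do the work, as an engineer would, in place of code of your own. Each camera call takes 0.05 s, during which the arm holds its last target. There are 200 camera calls.

## Working session

There is one attempt and no reset: what is moved stays moved. The work goes in short steps, Python scripts to look and compute and a tool call to move; the robot and the scene stay as the last step left them, time stands still between calls to the robot, and variables do not carry over. Pictures are saved under pics/ and viewed, at most 10 in all, crops included, and the job is handed in when it is done.

Besides the shell and the picture viewer there is one more tool, called after "Request:" by a JSON object that holds its "method" and its "body", one argument or row to a line. play_rows: Moves the arm, as the interface text tells. Shift numbers are shares of 0.15 m and turn numbers shares of 0.08 rad, none past 1 either way. Its arguments: {"type":"object","properties":{"rows":{"type":"array"},"squeeze":{"type":"number"}},"required":["rows"]}

```bash
mkdir -p pics; cat > h.py <<'E'
import numpy as np, cv2
from plant import r
from scipy.spatial.transform import Rotation as Ro
def ray(c,u,v,z):
    d=np.array([(u-c["cx"])/c["fx"],(v-c["cy"])/c["fy"],1.])
    R=np.array(c["R"]);t=np.array(c["t"]);o=-R.T@t;w=R.T@d
    return o+w*(z-o[2])/w[2]
def proj(c,X):
    p=np.array(c["R"])@np.array(X)+np.array(c["t"]);return p[0]/p[2]*c["fx"]+c["cx"],p[1]/p[2]*c["fy"]+c["cy"]
def wristcam(s,c):
    T=np.eye(4);T[:3,:3]=Ro.from_euler('xyz',s["eef_rot"],degrees=True).as_matrix();T[:3,3]=s["tcp_pos"]
    M=np.linalg.inv(T@np.array(c["T_tool_cam"]));c["R"]=M[:3,:3];c["t"]=M[:3,3];return c
def shot(n,f):
    s=r.get_state();c=r.capture(n);cv2.imwrite("pics/"+f+".png",c["image"])
    if n=="wrist":c=wristcam(s,c)
    np.save("pics/"+f+".npy",{k:np.array(v) for k,v in c.items() if k!="T_tool_cam"},allow_pickle=True);return c
def load(f): return np.load("pics/"+f+".npy",allow_pickle=True).item()
E
python3 - <<'E'
from h import *
print(r.get_state())
shot("scene","s0");shot("top","t0")
E
```

```text
{'time_s': 0.0, 'joints': array([ 9.37422602e+01,  2.05919174e+01,  6.34811549e-01, -2.01439762e-02,
       -7.01383138e+01, -1.65080834e+01]), 'qd': array([-0.0413114 ,  0.0760775 , -0.03366466, -0.00866784,  0.04155219,
        0.00656351]), 'joint_torque': array([-9.23497246e-04, -5.82717991e+01,  2.93057799e+01,  6.99729323e+00,
        7.03147991e-03, -1.64432313e-04]), 'tcp_pos': array([0.14905161, 0.65778243, 0.19892512]), 'eef_rot': array([ 1.79903132e+02, -8.96003611e-03, -1.27726753e+01]), 'contact_force': array([ 0.08914566,  1.50547555, -0.68478247]), 'moment': array([-2.29898112e-02, -3.67259252e-05,  2.48640269e-02]), 'gripper_force': 0.0, 'gripper_width': 0.08767459951214052}
```

View pics/t0.png

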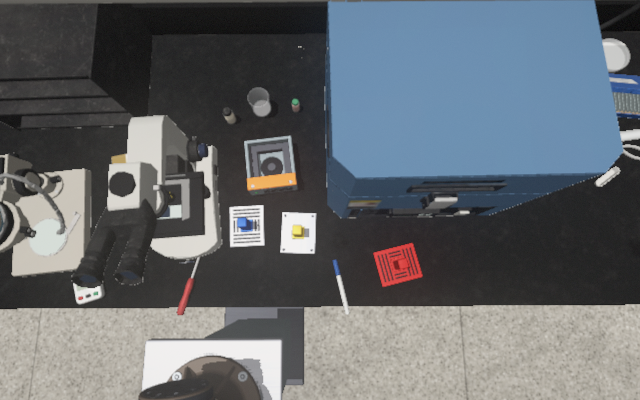

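View pics/s0.png

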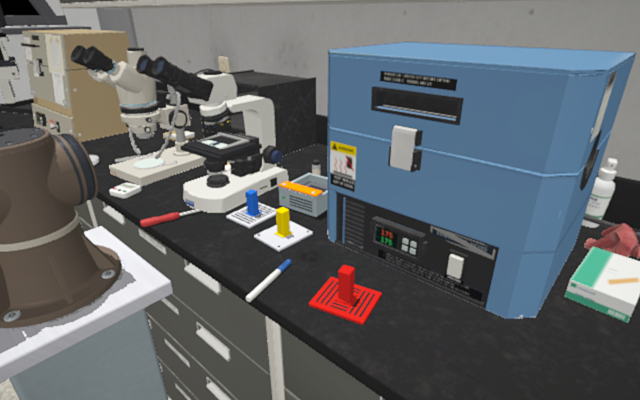

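Candidates in the top image: the blue-grip slotted plate (247,226), the yellow-grip blank (298,233) and the red slotted look-alike (398,264). I choose the blue-grip one at (247,226). The unit is at (271,164). I'll check this in a close crop.

```bash
python3 - <<'E'
from h import *
c=load("t0")
im=c["image"][128:258,218:328]
cv2.imwrite("pics/t0c.png",cv2.resize(im,None,fx=4.6,fy=4.6,interpolation=cv2.INTER_CUBIC))
for uv in [(247,226),(298,233),(271,164)]: print(ray(c,*uv,0.006).round(3))
print(-c["R"].T@c["t"], c["R"].round(3))
E
```

```text
[ 0.417 -0.072  0.006]
[ 0.399 -0.197  0.006]
[ 0.576 -0.128  0.006]
[ 0.29298941 -0.24769417  0.90541448] [[-0.006 -1.    -0.002]
 [-0.98   0.006 -0.2  ]
 [ 0.2    0.001 -0.98 ]]
```

View pics/t0c.png

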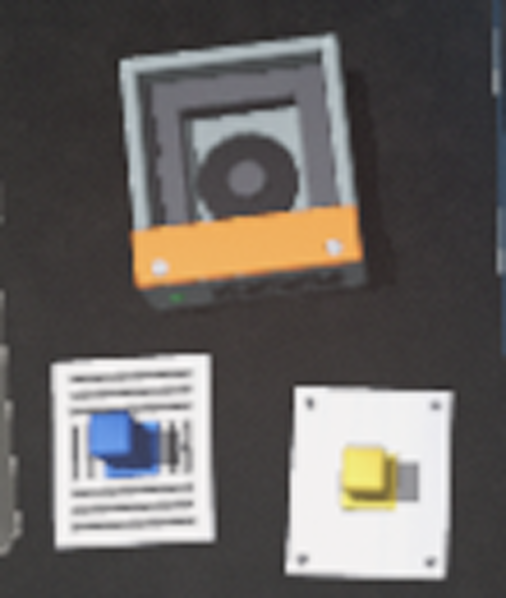

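The crop confirms it. The slotted plate with the blue grip is at the bottom left (crop corners (52,362), (210,353), (216,540), (57,548)). The plain yellow blank is at the right, and the unit is above with its orange lip towards the robot.

```bash
cat >> h.py <<'E'
def goal(p,rpy):
    "shift and turn from now to goal, in tool axes, shares"
    s=r.get_state();R=Ro.from_euler('xyz',s["eef_rot"],degrees=True);G=Ro.from_euler('xyz',rpy,degrees=True)
    d=R.inv().apply(np.array(p)-s["tcp_pos"])/0.15
    print("t",round(s["time_s"],2),"shift shares",d.round(3),"after turn:",(G.inv().apply(np.array(p)-s["tcp_pos"])/.15).round(3),"turn shares",((R.inv()*G).as_rotvec()/0.08).round(2))
E
python3 - <<'E'
from h import *
c=load("t0")
f=lambda L,z:np.array([ray(c,218+u/4.6,128+v/4.6,z)[:2] for u,v in L])
P=f([(52,362),(210,353),(216,540),(57,548)],.006)
def rep(n,P):
    x=(P[0]+P[1]-P[2]-P[3])/2;y=(P[0]+P[3]-P[1]-P[2])/2
    print(n,P.mean(0).round(4),np.linalg.norm(x).round(3),np.linalg.norm(y).round(3),np.degrees(np.arctan2(x[1],x[0])).round(1),np.degrees(np.arctan2(-y[0],y[1])).round(1));return x
rep("plate",P)
rep("blank",f([(295,386),(452,392),(443,578),(287,572)],.006))
L=f([(132,232),(357,205),(362,260),(138,288)],.062)
F=f([(121,60),(336,35)],.052)
rep("lip",L)
Q=np.array([F[0],F[1],L[2],L[3]])
rep("unit",Q)
print("grip top",f([(109,424)],.066))
goal([.35,.3,.40],[180,0,-90])
E
```

```text
plate [ 0.4176 -0.0717] 0.101 0.085 3.5 2.7
blank [ 0.4    -0.1981] 0.1 0.084 -2.3 -2.6
lip [ 0.5152 -0.1378] 0.03 0.116 6.6 6.8
unit [ 0.5639 -0.132 ] 0.128 0.116 6.8 6.8
grip top [[ 0.42239868 -0.07059593]]
t 0.1 shift shares [ 1.834  2.033 -1.336] after turn: [ 2.386 -1.339 -1.34 ] turn shares [ 1.000e-02 -1.000e-02  1.685e+01]
```

Request:
{"method": "play_rows", "body": {
  "rows": [
    {"slide": [0,0,-0.34],"delta_rot": [0,0,0],"fingers": 1},
    {"slide": [0,0,-0.34],"delta_rot": [0,0,1],"fingers": 1},
    {"slide": [0,0,-0.34],"delta_rot": [0,0,1],"fingers": 1},
    {"slide": [0,0,-0.34],"delta_rot": [0,0,1],"fingers": 1},
    {"slide": [0,0,0],"delta_rot": [0,0,1],"fingers": 1},
    {"slide": [0,0,0],"delta_rot": [0,0,1],"fingers": 1},
    {"slide": [0,0,0],"delta_rot": [0,0,1],"fingers": 1},
    {"slide": [0,0,0],"delta_rot": [0,0,1],"fingers": 1}
  ]
}}

```text
time_s: 1.1
tcp_pos: [0.1491, 0.6582, 0.4033]
eef_rot: [180.0, -0.0, -45.0]
contact_force: [0.4, -0.3, -0.4]
gripper_width: 0.0875
gripper_force: 0.0
```

Request:
{"method": "play_rows", "body": {
  "rows": [
    {"slide": [0,0,0],"delta_rot": [0,0,1],"fingers": 1},
    {"slide": [0,0,0],"delta_rot": [0,0,1],"fingers": 1},
    {"slide": [0,0,0],"delta_rot": [0,0,1],"fingers": 1},
    {"slide": [0,0,0],"delta_rot": [0,0,1],"fingers": 1},
    {"slide": [0,0,0],"delta_rot": [0,0,1],"fingers": 1},
    {"slide": [0,0,0],"delta_rot": [0,0,1],"fingers": 1},
    {"slide": [0,0,0],"delta_rot": [0,0,1],"fingers": 1},
    {"slide": [0,0,0],"delta_rot": [0,0,1],"fingers": 1}
  ]
}}

```text
time_s: 2.1
tcp_pos: [0.1491, 0.6582, 0.4032]
eef_rot: [180.0, -0.1, -81.7]
contact_force: [0.3, 0.1, 0.2]
gripper_width: 0.0875
gripper_force: 0.0
```

```bash
python3 - <<'E'
from h import *
s=r.get_state();print(s["joints"].round(1),s["tcp_pos"].round(3),s["eef_rot"].round(1))
goal([.38,.3,.40],[180,0,-87])
goal([.418,-.072,.40],[180,0,-87])
E
```

```text
[ 93.7  17.9  22.5  -0.  -94.6 -85.4] [0.149 0.658 0.403] [ 1.80e+02 -1.00e-01 -8.17e+01]
t 2.1 shift shares [ 2.586 -1.177  0.024] after turn: [ 2.465 -1.412  0.022] turn shares [ 0.   -0.01  1.16]
t 2.1 shift shares [ 5.076 -1.069  0.027] after turn: [ 4.955 -1.536  0.022] turn shares [ 0.   -0.01  1.16]
```

Request:
{"method": "play_rows", "body": {
  "rows": [
    {"slide": [0.32,-0.15,0],"delta_rot": [0,0,0],"fingers": 1},
    {"slide": [0.32,-0.15,0],"delta_rot": [0,0,0],"fingers": 1},
    {"slide": [0.32,-0.15,0],"delta_rot": [0,0,0],"fingers": 1},
    {"slide": [0.32,-0.15,0],"delta_rot": [0,0,0],"fingers": 1},
    {"slide": [0.32,-0.15,0],"delta_rot": [0,0,0],"fingers": 1},
    {"slide": [0.32,-0.15,0],"delta_rot": [0,0,0],"fingers": 1},
    {"slide": [0.32,-0.15,0],"delta_rot": [0,0,0],"fingers": 1},
    {"slide": [0.32,-0.15,0],"delta_rot": [0,0,0.58],"fingers": 1}
  ]
}}

```text
time_s: 3.1
tcp_pos: [0.3843, 0.3034, 0.4037]
eef_rot: [180.0, 0.0, -84.2]
contact_force: [0.7, 0.4, 0.4]
gripper_width: 0.0878
gripper_force: 0.0
```

Request:
{"method": "play_rows", "body": {
  "rows": [
    {"slide": [0.31,0,0],"delta_rot": [0,0,0.58],"fingers": 1},
    {"slide": [0.31,0,0],"delta_rot": [0,0,0],"fingers": 1},
    {"slide": [0.31,0,0],"delta_rot": [0,0,0],"fingers": 1},
    {"slide": [0.31,0,0],"delta_rot": [0,0,0],"fingers": 1},
    {"slide": [0.31,0,0],"delta_rot": [0,0,0],"fingers": 1},
    {"slide": [0.31,0,0],"delta_rot": [0,0,0],"fingers": 1},
    {"slide": [0.31,0,0],"delta_rot": [0,0,0],"fingers": 1},
    {"slide": [0.31,0,0],"delta_rot": [0,0,0],"fingers": 1}
  ]
}}

```text
time_s: 4.1
tcp_pos: [0.406, -0.0677, 0.4038]
eef_rot: [-180.0, 0.0, -86.8]
contact_force: [0.6, -0.1, -0.3]
gripper_width: 0.0876
gripper_force: 0.0
```

```bash
python3 - <<'E'
from h import *
s=r.get_state();print(s["joints"].round(1),s["tcp_pos"].round(3),s["eef_rot"].round(1),s["contact_force"])
goal([.418,-.072,.20],[180,0,-87])
c=shot("wrist","w1")
for X in [[.4176,-.0717,.0],[.564,-.132,.03],[.4,-.198,0]]: print(proj(c,X))
E
```

```text
[ 18.3  -9.5  -7.5  -0.  -92.  -15.1] [ 0.406 -0.068  0.404] [-180.     0.   -86.8] [ 0.64128441 -0.07951407 -0.26734443]
t 4.1 shift shares [ 0.033 -0.078  1.359] after turn: [ 0.033 -0.078  1.359] turn shares [-0.    0.    0.04]
(np.float64(314.89707476834803), np.float64(159.75642660059083))
(np.float64(239.69222188050085), np.float64(125.72921449784569))
(np.float64(327.09767395678557), np.float64(95.4554330460285))
```

View pics/w1.png

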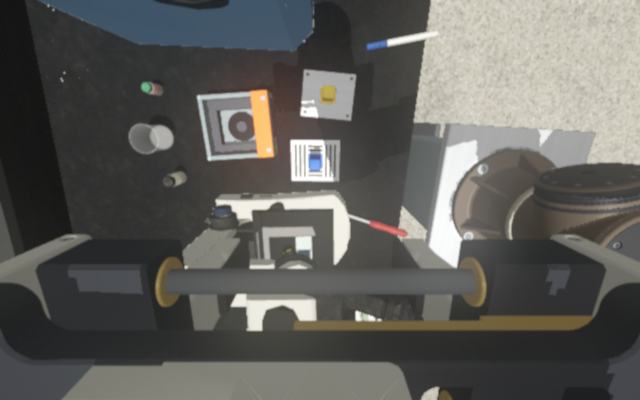

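The wrist view shows the blue-grip plate at (315,160), the yellow blank at (328,95) and the unit at (237,125), all where my measurements predict. j1 = 18° means the arm has a lateral offset towards the microscope. I'll check the arm's shape before going down.

```bash
python3 - <<'E'
from h import *
shot("scene","s1")
E
```

```text
(no output)
```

View pics/s1.png

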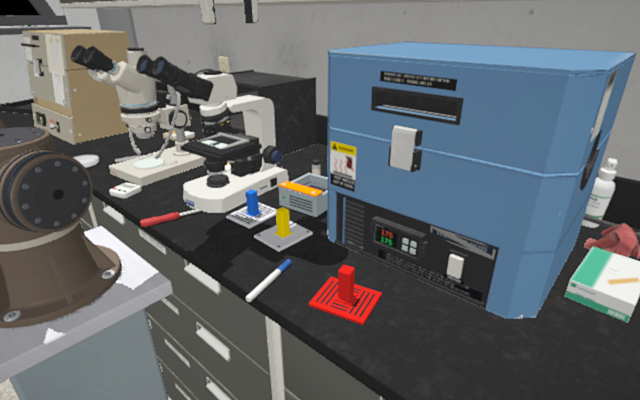

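Request:
{"method": "play_rows", "body": {
  "rows": [
    {"slide": [0.03,-0.08,0.3],"delta_rot": [0,0,0],"fingers": 1},
    {"slide": [0,0,0.3],"delta_rot": [0,0,0],"fingers": 1},
    {"slide": [0,0,0.3],"delta_rot": [0,0,0],"fingers": 1},
    {"slide": [0,0,0.3],"delta_rot": [0,0,0],"fingers": 1},
    {"slide": [0,0,0.3],"delta_rot": [0,0,0],"fingers": 1},
    {"slide": [0,0,0.3],"delta_rot": [0,0,0],"fingers": 1}
  ]
}}

```text
time_s: 4.95
tcp_pos: [0.4185, -0.0697, 0.1325]
eef_rot: [-180.0, 0.0, -86.8]
contact_force: [0.1, 0.6, 0.0]
gripper_width: 0.0876
gripper_force: 0.0
```

```bash
python3 - <<'E'
from h import *
s=r.get_state();print(s["joints"].round(1),s["tcp_pos"].round(3),s["eef_rot"].round(1),s["contact_force"])
goal([.418,-.072,.04],[180,0,-87])
c=shot("wrist","w2")
hsv=cv2.cvtColor(c["image"],cv2.COLOR_BGR2HSV)
m=cv2.inRange(hsv,(105,150,60),(125,255,255))
n,l,st,ce=cv2.connectedComponentsWithStats(m)
for i in range(1,n):
    if st[i,4]>150:print(st[i],ce[i])
for z in (0,.066):print(proj(c,[.4176,-.0717,z]))
E
```

```text
[ 17.4  -0.3 -34.9  -0.  -55.4 -14.2] [ 0.418 -0.07   0.133] [-180.     0.   -86.8] [0.1354853  0.56290608 0.01852398]
t 4.95 shift shares [0.015 0.004 0.617] after turn: [0.015 0.004 0.617] turn shares [-0.    0.    0.04]
(np.float64(321.20429409885645), np.float64(190.76768604990446))
(np.float64(321.40148883617024), np.float64(206.93964886573323))
```

View pics/w2.png

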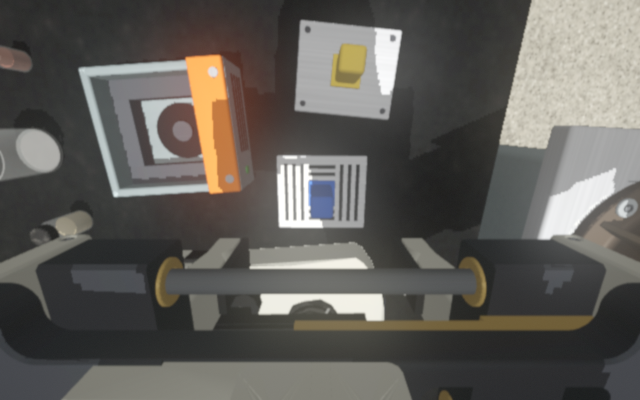

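The wrist view shows the plate (corners (277,156) to (367,228)) centred where predicted, with the blue grip at (321,200) between the fingers. I'll descend and grasp.

Request:
{"method": "play_rows", "body": {
  "rows": [
    {"slide": [0.015,0,0.2],"delta_rot": [0,0,0],"fingers": 1},
    {"slide": [0,0,0.2],"delta_rot": [0,0,0],"fingers": 1},
    {"slide": [0,0,0.217],"delta_rot": [0,0,0],"fingers": 1},
    {"slide": [0,0,0],"delta_rot": [0,0,0],"fingers": -1},
    {"slide": [0,0,0],"delta_rot": [0,0,0],"fingers": -1},
    {"slide": [0,0,0],"delta_rot": [0,0,0],"fingers": -1},
    {"slide": [0,0,0],"delta_rot": [0,0,0],"fingers": -1},
    {"slide": [0,0,0],"delta_rot": [0,0,0],"fingers": -1}
  ],
  "squeeze": 40
}}

```text
time_s: 6.0
tcp_pos: [0.4191, -0.0723, 0.0418]
eef_rot: [-179.9, 0.0, -86.8]
contact_force: [0.2, -0.6, -0.4]
gripper_width: 0.0431
gripper_force: 0.0
```

Request:
{"method": "play_rows", "body": {
  "rows": [
    {"slide": [0,0,0.01],"delta_rot": [0,0,0],"fingers": -1},
    {"slide": [0,0,0],"delta_rot": [0,0,0],"fingers": -1},
    {"slide": [0,0,0],"delta_rot": [0,0,0],"fingers": -1},
    {"slide": [0,0,0],"delta_rot": [0,0,0],"fingers": -1},
    {"slide": [0,0,0],"delta_rot": [0,0,0],"fingers": -1},
    {"slide": [0,0,0],"delta_rot": [0,0,0],"fingers": -1}
  ]
}}

```text
time_s: 6.75
tcp_pos: [0.4189, -0.0723, 0.0398]
eef_rot: [180.0, 0.0, -86.8]
contact_force: [0.4, 0.5, -0.0]
gripper_width: 0.0005
gripper_force: 0.0
```

The fingers shut on nothing (0.5 mm), so I'll look.

```bash
python3 - <<'E'
from h import *
c=shot("scene","s2");w=shot("wrist","w3");t=shot("top","t2")
a=cv2.resize(c["image"][140:260,190:350],(640,480),interpolation=cv2.INTER_CUBIC)
a=cv2.resize(a,(400,300)); b=cv2.resize(w["image"],(400,250))
d=cv2.resize(t["image"][128:258,218:328],(330,390)); 
o=np.zeros((560,740,3),np.uint8);o[:300,:400]=a;o[300:550,:400]=b;o[:390,405:735]=d
cv2.imwrite("pics/m2.png",o)
print(proj(w,[.4176,-.0717,.006]),r.get_state()["tcp_pos"])
E
```

```text
(np.float64(321.79132595937034), np.float64(221.30383638744817)) [ 0.41885473 -0.07231882  0.03982086]
```

View pics/m2.png

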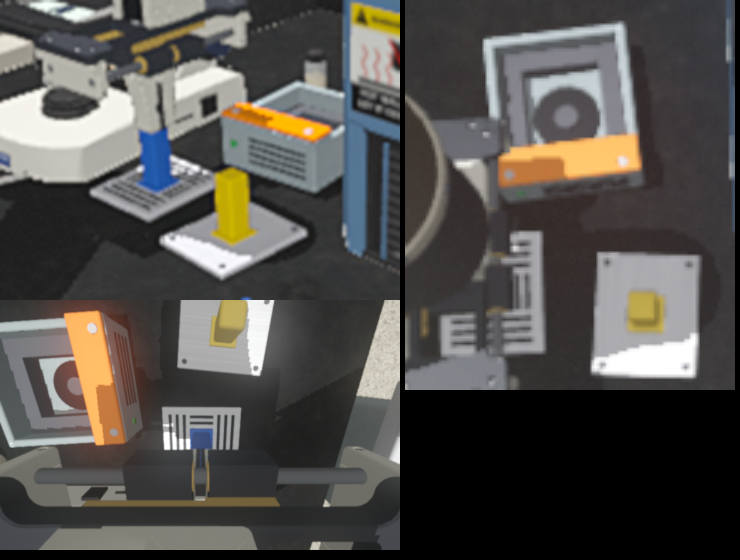

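The grip looks untouched, and the shut fingers look as if they are behind it on the +y side. I'll check with projections.

```bash
python3 - <<'E'
from h import *
w=load("w3");s=load("s2");t=load("t2")
im=w["image"]
print("cam",-w["R"].T@w["t"], "axis",w["R"][2])
for n,X in dict(tcp=[.4189,-.0723,.0398],grasp=[.4189,-.0723,.0588],plate_far=[.4176,-.1137,.006],gtop_near=[.418,-.083,.066],gtop_back=[.418,-.061,.066],gbase=[.418,-.083,.006]).items():
    print(n,*[np.round(proj(c,X),1) for c in (w,s,t)])
big=cv2.resize(im[150:300,240:400],None,fx=3.6,fy=3.6,interpolation=cv2.INTER_CUBIC)
cv2.imwrite("pics/w3c.png",big)
for c,n in ((w,"w"),(s,"s"),(load("s0"),"s0"),(load("w2"),"w2")):
    hsv=cv2.cvtColor(c["image"],cv2.COLOR_BGR2HSV);m=cv2.inRange(hsv,(108,120,60),(125,255,255))
    k,l,st,ce=cv2.connectedComponentsWithStats(m)
    print(n,[(*st[i],*ce[i].round(1)) for i in range(1,k) if 80<st[i,4]<3000])
E
```

```text
cam [ 0.42306281 -0.14841585  0.22442164] axis [-0.01577211  0.27947219 -0.96002424]
tcp [320.2 236.3] [252.8 200.7] [244.6 223.3]
grasp [320.2 247.7] [252.2 193.5] [243.  222.1]
plate_far [324.8 170.6] [264.6 218.6] [264.1 225.7]
gtop_near [322.7 236.6] [254.5 192.1] [247. 222.]
gtop_back [320.7 269.1] [248.6 189.6] [237.5 222.1]
gbase [322.1 208.2] [256.4 214.6] [251.7 225.6]
w [(np.int32(305), np.int32(207), np.int32(35), np.int32(30), np.int32(936), np.float64(323.0), np.float64(221.2))]
s [(np.int32(246), np.int32(191), np.int32(15), np.int32(26), np.int32(259), np.float64(252.2), np.float64(204.1)), (np.int32(278), np.int32(259), np.int32(14), np.int32(13), np.int32(88), np.float64(284.8), np.float64(264.8))]
s0 [(np.int32(246), np.int32(191), np.int32(15), np.int32(25), np.int32(249), np.float64(252.3), np.float64(203.8)), (np.int32(278), np.int32(259), np.int32(14), np.int32(13), np.int32(90), np.float64(284.7), np.float64(264.8))]
w2 []
```

View pics/w3c.png

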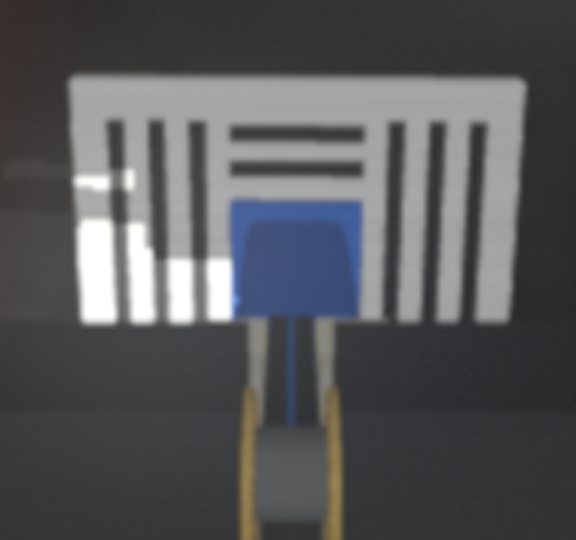

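Everything projects where expected, and a sliver of the grip's top face shows between the shut fingers. So the tips may really end higher than I assumed. I'll check the tip height from w2, where the finger's far corner is near (238,238).

```bash
python3 - <<'E'
from h import *
w=load("w2")
p=np.array([.4185,-.0697,.1325])
for dz in (0,.01,.019,.026,.04):
  print(dz,[np.round(proj(w,p+[sx*.044,-.0095,dz])) for sx in (-1,1)],[np.round(proj(w,p+[sx*.044,.0095,dz])) for sx in (-1,1)],[np.round(proj(w,p+[sx*.065,-.0095,dz])) for sx in (-1,1)])
im=w["image"]
cv2.imwrite("pics/w2c.png",cv2.resize(im[200:345,150:490],None,fx=2.3,fy=2.3))
print(r.get_state()["contact_force"],r.get_state()["gripper_width"])
E
```

```text
0 [array([384., 227.]), array([258., 220.])] [array([381., 252.]), array([258., 245.])] [array([414., 228.]), array([228., 219.])]
0.01 [array([387., 232.]), array([255., 225.])] [array([384., 258.]), array([255., 252.])] [array([418., 234.]), array([223., 224.])]
0.019 [array([390., 237.]), array([251., 230.])] [array([387., 264.]), array([252., 258.])] [array([423., 239.]), array([218., 229.])]
0.026 [array([393., 242.]), array([249., 234.])] [array([389., 270.]), array([249., 263.])] [array([427., 244.]), array([214., 233.])]
0.04 [array([399., 252.]), array([243., 244.])] [array([395., 282.]), array([243., 274.])] [array([436., 254.]), array([205., 242.])]
[-0.34578646  0.09138907  0.07408021] 0.00040456411243092785
```

View pics/w2c.png

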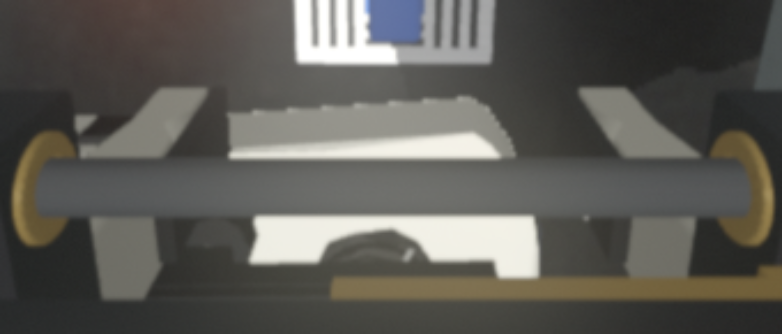

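The open fingers' inner corners are at (240,238) and (401,238). That spacing and row put the real tips 25–45 mm above the stated TCP, so the fingers shut over the top of the grip. I'll open, go 28 mm lower (still clear of the plate even if the stated TCP is right) and grip again.

Request:
{"method": "play_rows", "body": {
  "rows": [
    {"slide": [0,0,-0.05],"delta_rot": [0,0,0],"fingers": 1},
    {"slide": [0,0,0],"delta_rot": [0,0,0],"fingers": 1},
    {"slide": [0,0,0],"delta_rot": [0,0,0],"fingers": 1},
    {"slide": [0,0,0],"delta_rot": [0,0,0],"fingers": 1},
    {"slide": [0,0,0],"delta_rot": [0,0,0],"fingers": 1},
    {"slide": [0,0,0],"delta_rot": [0,0,0],"fingers": 1},
    {"slide": [0,0,0],"delta_rot": [0,0,0],"fingers": 1},
    {"slide": [0,0,0],"delta_rot": [0,0,0],"fingers": 1}
  ]
}}

```text
time_s: 7.9
tcp_pos: [0.4188, -0.0723, 0.0473]
eef_rot: [180.0, -0.0, -86.8]
contact_force: [-0.3, 0.0, -0.7]
gripper_width: 0.0749
gripper_force: 0.0
```

Request:
{"method": "play_rows", "body": {
  "rows": [
    {"slide": [0,0,0.08],"delta_rot": [0,0,0],"fingers": 1},
    {"slide": [0,0,0.08],"delta_rot": [0,0,0],"fingers": 1},
    {"slide": [0,0,0.08],"delta_rot": [0,0,0],"fingers": -0.4},
    {"slide": [0,0,0],"delta_rot": [0,0,0],"fingers": -0.4},
    {"slide": [0,0,0],"delta_rot": [0,0,0],"fingers": -0.4},
    {"slide": [0,0,0],"delta_rot": [0,0,0],"fingers": -0.4},
    {"slide": [0,0,0],"delta_rot": [0,0,0],"fingers": -0.4},
    {"slide": [0,0,0],"delta_rot": [0,0,0],"fingers": -0.4}
  ]
}}

```text
time_s: 8.9
tcp_pos: [0.419, -0.0723, 0.0115]
eef_rot: [-180.0, 0.0, -86.8]
contact_force: [0.1, -0.1, 0.4]
gripper_width: 0.0332
gripper_force: 0.0
```

```bash
python3 - <<'E'
from h import *
w=shot("wrist","w4");s=r.get_state();print(s["tcp_pos"],s["gripper_width"],s["contact_force"])
cv2.imwrite("pics/w4c.png",cv2.resize(w["image"][150:320,200:440],None,fx=3,fy=3))
for z in (.036,.046,.056,.066):print(z,[np.round(proj(w,[.4185+sx*.0133,-.082,z]),0) for sx in (-1,1)])
E
```

```text
[ 0.41898619 -0.07226095  0.01149705] 0.029998671262646267 [-0.59685583  0.15992921  0.70318786]
0.036 [array([344., 238.]), array([300., 236.])]
0.046 [array([345., 245.]), array([299., 242.])]
0.056 [array([346., 252.]), array([298., 250.])]
0.066 [array([348., 261.]), array([296., 258.])]
```

View pics/w4c.png

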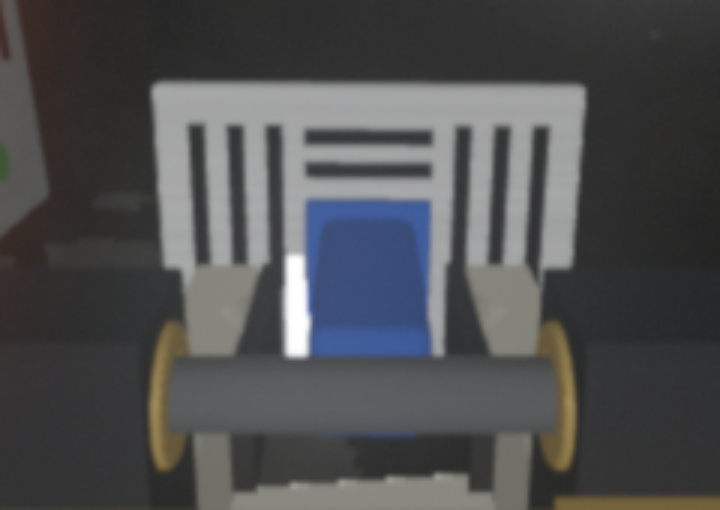

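The picture shows the fingers straddling the grip at 30 mm opening, with the tips (row 238) about 37 mm above the worktop. I'll raise 3 mm and close.

Request:
{"method": "play_rows", "body": {
  "rows": [
    {"slide": [0,0,-0.02],"delta_rot": [0,0,0],"fingers": -1},
    {"slide": [0,0,0],"delta_rot": [0,0,0],"fingers": -1},
    {"slide": [0,0,0],"delta_rot": [0,0,0],"fingers": -1},
    {"slide": [0,0,0],"delta_rot": [0,0,0],"fingers": -1}
  ],
  "squeeze": 45
}}

```text
time_s: 9.45
tcp_pos: [0.4187, -0.0723, 0.0142]
eef_rot: [180.0, -0.0, -86.8]
contact_force: [-0.2, 0.4, -1.8]
gripper_width: 0.0216
gripper_force: 45.0
```

Held at 21.6 mm and 45 N. I'll lift, align the yaw (−0.79 share) and tilt about tool x (+4.4 shares, 20°).

Request:
{"method": "play_rows", "body": {
  "rows": [
    {"slide": [0,0,-0.15],"delta_rot": [0,0,0],"fingers": -1},
    {"slide": [0,0,-0.25],"delta_rot": [0,0,0],"fingers": -1},
    {"slide": [0,0,-0.25],"delta_rot": [0,0,0],"fingers": -1},
    {"slide": [0,0,-0.22],"delta_rot": [0,0,-0.79],"fingers": -1},
    {"slide": [0,0,0],"delta_rot": [1,0,0],"fingers": -1},
    {"slide": [0,0,0],"delta_rot": [1,0,0],"fingers": -1},
    {"slide": [0,0,0],"delta_rot": [1,0,0],"fingers": -1},
    {"slide": [0,0,0],"delta_rot": [1.0,0,0],"fingers": -1}
  ]
}}

```text
time_s: 10.45
tcp_pos: [0.4186, -0.0723, 0.1448]
eef_rot: [-161.5, 0.0, -83.2]
contact_force: [0.6, -0.6, -1.1]
gripper_width: 0.0214
gripper_force: 45.0
```

Request:
{"method": "play_rows", "body": {
  "rows": [
    {"slide": [0,0,0],"delta_rot": [0.4,0,0],"fingers": -1},
    {"slide": [0,0,0],"delta_rot": [0,0,0],"fingers": -1}
  ]
}}

```text
time_s: 10.7
tcp_pos: [0.4177, -0.0726, 0.1445]
eef_rot: [-159.9, -0.0, -83.2]
contact_force: [-1.0, 0.2, -1.2]
gripper_width: 0.0217
gripper_force: 45.0
```

```bash
cat >> h.py <<'E'
E=lambda rpy,p:(lambda T:(T.__setitem__((slice(0,3),slice(0,3)),Ro.from_euler('xyz',rpy,degrees=True).as_matrix()),T.__setitem__((slice(0,3),3),p),T)[2])(np.eye(4))
PT=np.linalg.inv(E([0,0,3.2],[.4187,-.0720,0]))@E([180,0,-86.8],[.4187,-.0723,.0142])  # plate->tool
U=E([0,0,6.8],[.5639,-.132,0])
def status():
    s=r.get_state();P=np.linalg.inv(U)@E(s["eef_rot"],s["tcp_pos"])@np.linalg.inv(PT)
    print("t",round(s["time_s"],2),"plate in unit",P[:3,3].round(4),"edge_a",(P@[-.05,0,0,1])[:3].round(4),"edge_b",(P@[.05,0,0,1])[:3].round(4),"rpy",Ro.from_matrix(P[:3,:3]).as_euler('xyz',True).round(1),s["contact_force"].round(1),s["gripper_width"].round(4),s["tcp_pos"].round(4))
def target(ea,tilt):
    "edge_a at ea in unit, tilt deg -> goal shares"
    Rm=Ro.from_euler('y',-tilt,degrees=True)
    P=np.eye(4);P[:3,:3]=Rm.as_matrix();P[:3,3]=np.array(ea)+Rm.apply([.05,0,0])
    T=U@P@PT;goal(T[:3,3],Ro.from_matrix(T[:3,:3]).as_euler('xyz',True))
E
python3 - <<'E'
from h import *
status()
for ea in ([-.024,0,.11],[-.024,0,.038],[-.049,0,.036]):target(ea,20)
c=shot("scene","s3");w=shot("wrist","w5")
o=np.zeros((500,800,3),np.uint8);o[:330,:440]=cv2.resize(c["image"][110:260,150:350],(440,330));o[:500,440:800]=cv2.resize(w["image"][0:400,150:438],(360,500))
cv2.imwrite("pics/m3.png",o)
E
```

```text
Traceback (most recent call last):
  File "h.py", line 28, in status
    print("t",round(s["time_s"],2),"plate in unit",P[:3,3].round(4),"edge_a",(P@[-.05,0,0,1])[:3].round(4),"edge_b",(P@[.05,0,0,1])[:3].round(4),"rpy",Ro.from_matrix(P[:3,:3]).as_euler('xyz',True).round(1),s["contact_force"].round(1),s["gripper_width"].round(4),s["tcp_pos"].round(4))
                                                                                                                                                                                                                                          ^^^^^^^^^^^^^^^^^^^^^^^^
AttributeError: 'float' object has no attribute 'round'
```

All 10 viewings are used, so from here I check by numbers only (pose, force, colour segmentation).

```bash
sed -i 's/s\["gripper_width"\].round(4)/round(float(s["gripper_width"]),4)/' h.py
python3 - <<'E'
from h import *
status()
for ea in ([-.024,0,.11],[-.024,0,.038],[-.049,0,.036]):target(ea,20)
c=shot("wrist","w5")
# held plate: check grip blue blob in tool view vs prediction
s=r.get_state();P=E(s["eef_rot"],s["tcp_pos"])@np.linalg.inv(PT)
hsv=cv2.cvtColor(c["image"],cv2.COLOR_BGR2HSV);m=cv2.inRange(hsv,(108,120,40),(125,255,255))
k,l,st,ce=cv2.connectedComponentsWithStats(m)
print([(*st[i].tolist(),*ce[i].round(1)) for i in range(1,k) if st[i,4]>80])
for y in (-.011,): print([np.round(proj(c,(P@[x,y,z,1])[:3])) for x in (-.011,.011) for z in (.006,.066)])
print([np.round(proj(c,(P@[x,-.042,.006,1])[:3])) for x in (-.05,.05)])
g=cv2.cvtColor(c["image"],cv2.COLOR_BGR2GRAY).astype(int)
for col in (290,350):print(col,g[150:215:3,col])
for row in (190,205):print(row,g[row,250:400:5])
E
```

```text
t 10.7 plate in unit [-0.1332  0.0766  0.1311] edge_a [-0.1802  0.0766  0.1139] edge_b [-0.0863  0.0766  0.1484] rpy [ -0.  -20.1   0. ] [-1.   0.2 -1.2] 0.0217 [ 0.4177 -0.0726  0.1445]
t 10.7 shift shares [ 0.511 -0.969  0.384] after turn: [ 0.511 -0.97   0.381] turn shares [-0.03  0.    0.  ]
t 10.7 shift shares [ 0.511 -0.803  0.835] after turn: [ 0.511 -0.806  0.833] turn shares [-0.03  0.    0.  ]
t 10.7 shift shares [ 0.511 -0.642  0.79 ] after turn: [ 0.511 -0.644  0.788] turn shares [-0.03  0.    0.  ]
[(301, 217, 40, 51, 1948, np.float64(320.7), np.float64(242.1))]
[array([334., 218.]), array([340., 256.]), array([304., 218.]), array([297., 256.])]
[array([391., 176.]), array([247., 176.])]
290 [128 127 126 127 128 129 125 125 126 152 185 184 182 178  86  78  76  74
  75  74  73  72]
350 [ 63  63  61  60  60  59  59  59  59 133 180 181 178 176  89  80  72  73
  72  67  66  66]
190 [195 183 179 150 184 152 178 182 157 184 180 180 179 180 179 178 178 178
 177 181 155 174 181 151 181 159 161 180 166  52]
205 [115 187 184  74 185 111 144 184  75 184 116  72  72  71  70  69  68  67
  73 181  70 170 173  66 180  69 169 180 125  66]
```

The segmentation agrees with the held-plate model (blob top at row 217 against 218 predicted). Moving over the pocket.

Request:
{"method": "play_rows", "body": {
  "rows": [
    {"slide": [0.1,-0.19,0.077],"delta_rot": [0,0,0],"fingers": -1},
    {"slide": [0.1,-0.19,0.077],"delta_rot": [0,0,0],"fingers": -1},
    {"slide": [0.1,-0.19,0.077],"delta_rot": [0,0,0],"fingers": -1},
    {"slide": [0.1,-0.19,0.077],"delta_rot": [0,0,0],"fingers": -1},
    {"slide": [0.11,-0.21,0.077],"delta_rot": [0,0,0],"fingers": -1},
    {"slide": [0,0,0],"delta_rot": [0,0,0],"fingers": -1}
  ]
}}

```text
time_s: 11.5
tcp_pos: [0.586, -0.1306, 0.1397]
eef_rot: [-159.9, -0.0, -83.3]
contact_force: [-1.1, -0.7, -1.7]
gripper_width: 0.0217
gripper_force: 45.0
```

```bash
python3 - <<'E'
from h import *
status()
for ea in ([-.024,0,.065],[-.024,0,.038],[-.049,0,.036]):target(ea,20)
# second check of the unit: orange lip corners in the wrist view
c=shot("wrist","w6")
hsv=cv2.cvtColor(c["image"],cv2.COLOR_BGR2HSV);m=cv2.inRange(hsv,(5,150,80),(22,255,255))
k,l,st,ce=cv2.connectedComponentsWithStats(m)
for i in range(1,k):
    if st[i,4]>300: print(st[i],ce[i].round(1), cv2.boxPoints(cv2.minAreaRect(np.argwhere(l==i)[:,::-1].astype(np.float32))).round(0).tolist())
for X in ([-.064,-.058,.062],[-.034,-.058,.062],[-.034,.058,.062],[-.064,.058,.062],[.064,-.058,.052],[.064,.058,.052]):print(X,np.round(proj(c,(U@[*X,1])[:3])))
c=shot("top","t6");hsv=cv2.cvtColor(c["image"],cv2.COLOR_BGR2HSV);m=cv2.inRange(hsv,(5,150,80),(22,255,255))
k,l,st,ce=cv2.connectedComponentsWithStats(m);print([(st[i].tolist(),ce[i].round(1)) for i in range(1,k) if st[i,4]>100])
E
```

```text
t 11.5 plate in unit [ 0.027  -0.0009  0.1264] edge_a [-0.02   -0.0009  0.1092] edge_b [ 0.0739 -0.001   0.1435] rpy [ -0.  -20.1  -0.1] [-1.1 -0.7 -1.7] 0.0217 [ 0.586  -0.1306  0.1397]
t 11.5 shift shares [-0.006  0.126  0.268] after turn: [-0.006  0.126  0.268] turn shares [-0.01 -0.01 -0.01]
t 11.5 shift shares [-0.006  0.188  0.437] after turn: [-0.006  0.187  0.437] turn shares [-0.01 -0.01 -0.01]
t 11.5 shift shares [-0.006  0.349  0.392] after turn: [-0.006  0.349  0.393] turn shares [-0.01 -0.01 -0.01]
[ 414  150   40   61 1525] [433.6 175.3] [[408.0, 206.0], [416.0, 146.0], [453.0, 151.0], [445.0, 211.0]]
[-0.064, -0.058, 0.062] [455. 149.]
[-0.034, -0.058, 0.062] [415. 148.]
[-0.034, 0.058, 0.062] [404. 272.]
[-0.064, 0.058, 0.062] [438. 278.]
[0.064, -0.058, 0.052] [311. 145.]
[0.064, 0.058, 0.052] [312. 253.]
[([281, 173, 15, 12, 115], array([289.1, 177.9]))]
```

The lip's visible part, (415,148) to (454,150), matches the unit pose to about 1 mm. Descending inside the lip.

Request:
{"method": "play_rows", "body": {
  "rows": [
    {"slide": [0,0.06,0.13],"delta_rot": [0,0,0],"fingers": -1},
    {"slide": [0,0.05,0.11],"delta_rot": [0,0,0],"fingers": -1},
    {"slide": [0,0.04,0.1],"delta_rot": [0,0,0],"fingers": -1},
    {"slide": [-0.006,0.038,0.09],"delta_rot": [0,0,0],"fingers": -1},
    {"slide": [0,0,0],"delta_rot": [0,0,0],"fingers": -1}
  ]
}}

```text
time_s: 12.22
tcp_pos: [0.5774, -0.1291, 0.0695]
eef_rot: [-160.0, 0.0, -83.2]
contact_force: [0.0, 0.1, -1.7]
gripper_width: 0.0217
gripper_force: 45.0
```

```bash
python3 - <<'E'
from h import *
status()
for ea in ([-.049,0,.037],[-.049,0,.034]):target(ea,20)
E
```

```text
t 12.22 plate in unit [0.0187 0.0016 0.0561] edge_a [-0.0283  0.0016  0.039 ] edge_b [0.0656 0.0016 0.0733] rpy [  0. -20.   0.] [ 0.   0.1 -1.7] 0.0217 [ 0.5774 -0.1291  0.0695]
t 12.22 shift shares [ 0.01   0.134 -0.034] after turn: [ 0.01   0.134 -0.034] turn shares [-0.  0.  0.]
t 12.22 shift shares [ 0.01   0.141 -0.016] after turn: [ 0.01   0.141 -0.016] turn shares [-0.  0.  0.]
```

Request:
{"method": "play_rows", "body": {
  "rows": [
    {"slide": [0,0.05,-0.01],"delta_rot": [0,0,0],"fingers": -1},
    {"slide": [0.01,0.05,-0.01],"delta_rot": [0,0,0],"fingers": -1},
    {"slide": [0,0.034,-0.01],"delta_rot": [0,0,0],"fingers": -1},
    {"slide": [0,0,0],"delta_rot": [0,0,0],"fingers": -1},
    {"slide": [0,0,0],"delta_rot": [0,0,0],"fingers": -1}
  ]
}}

```text
time_s: 12.85
tcp_pos: [0.5592, -0.1333, 0.0681]
eef_rot: [-159.8, -0.0, -83.2]
contact_force: [0.9, -0.4, -1.3]
gripper_width: 0.0218
gripper_force: 45.0
```

```bash
python3 - <<'E'
from h import *
status()
for ea,t in (([-.049,0,.034],20),([-.049,0,.033],11),([-.049,0,.032],4),([-.05,0,.031],0)):target(ea,t)
E
```

```text
t 12.85 plate in unit [ 0.0001 -0.0004  0.0548] edge_a [-0.0468 -0.0004  0.0375] edge_b [ 0.047  -0.0005  0.0721] rpy [ -0.  -20.2  -0. ] [ 0.9 -0.4 -1.3] 0.0218 [ 0.5592 -0.1333  0.0681]
t 12.85 shift shares [-0.003  0.021  0.018] after turn: [-0.003  0.021  0.018] turn shares [-0.04 -0.   -0.  ]
t 12.85 shift shares [-0.003  0.013  0.078] after turn: [-0.003  0.     0.079] turn shares [-2.01 -0.   -0.  ]
t 12.85 shift shares [-0.003  0.013  0.126] after turn: [-0.003 -0.023  0.125] turn shares [-3.54 -0.   -0.  ]
t 12.85 shift shares [-0.003  0.023  0.155] after turn: [-0.003 -0.032  0.153] turn shares [-4.41 -0.   -0.  ]
```

Hooked: edge_a is at (−0.047, 0, 0.0375) with 20° tilt. Now lowering the far edge while holding.

Request:
{"method": "play_rows", "body": {
  "rows": [
    {"slide": [0,0.005,0.02],"delta_rot": [-0.5,0,0],"fingers": -1},
    {"slide": [0,0.003,0.02],"delta_rot": [-0.5,0,0],"fingers": -1},
    {"slide": [0,0,0.02],"delta_rot": [-0.5,0,0],"fingers": -1},
    {"slide": [0,0,0.018],"delta_rot": [-0.5,0,0],"fingers": -1},
    {"slide": [0,0,0],"delta_rot": [0,0,0],"fingers": -1}
  ]
}}

```text
time_s: 13.48
tcp_pos: [0.5621, -0.1329, 0.056]
eef_rot: [-169.0, -0.0, -83.2]
contact_force: [-0.0, 0.6, -1.9]
gripper_width: 0.0216
gripper_force: 45.0
```

```bash
python3 - <<'E'
from h import *
status()
for ea,t in (([-.049,0,.033],6),([-.05,0,.032],3),([-.05,0,.031],0)):target(ea,t)
E
```

```text
t 13.47 plate in unit [ 0.0009 -0.0004  0.0421] edge_a [-0.0482 -0.0004  0.0325] edge_b [ 0.05   -0.0004  0.0516] rpy [ -0. -11.  -0.] [-0.   0.6 -1.9] 0.0216 [ 0.5621 -0.1329  0.056 ]
t 13.47 shift shares [-0.002 -0.002  0.025] after turn: [-0.002 -0.005  0.025] turn shares [-1.1 -0.  -0. ]
t 13.47 shift shares [-0.002  0.002  0.049] after turn: [-0.002 -0.004  0.048] turn shares [-1.75 -0.   -0.  ]
t 13.47 shift shares [-0.002  0.002  0.073] after turn: [-0.002 -0.012  0.072] turn shares [-2.4 -0.  -0. ]
```

Request:
{"method": "play_rows", "body": {
  "rows": [
    {"slide": [0,0,0.014],"delta_rot": [-0.5,0,0],"fingers": -1},
    {"slide": [0,0,0.014],"delta_rot": [-0.5,0,0],"fingers": -1},
    {"slide": [0,-0.002,0.014],"delta_rot": [-0.5,0,0],"fingers": -1},
    {"slide": [0,-0.002,0.014],"delta_rot": [-0.5,0,0],"fingers": -1},
    {"slide": [0,-0.002,0.012],"delta_rot": [-0.4,0,0],"fingers": -1},
    {"slide": [0,0,0],"delta_rot": [0,0,0],"fingers": -1},
    {"slide": [0,0,0],"delta_rot": [0,0,0],"fingers": -1}
  ]
}}

```text
time_s: 14.35
tcp_pos: [0.5628, -0.1328, 0.0461]
eef_rot: [-180.0, 0.0, -83.2]
contact_force: [-0.6, 0.3, -1.9]
gripper_width: 0.0217
gripper_force: 45.0
```

```bash
python3 - <<'E'
from h import *
status()
E
```

```text
t 14.35 plate in unit [-0.0011 -0.0003  0.0319] edge_a [-0.0511 -0.0003  0.0318] edge_b [ 0.0489 -0.0004  0.0319] rpy [ 0. -0. -0.] [-0.6  0.3 -1.9] 0.0217 [ 0.5628 -0.1328  0.0461]
```

Level and 2 mm above the ledge. Lowering to contact.

Request:
{"method": "play_rows", "body": {
  "rows": [
    {"slide": [0,0,0.007],"delta_rot": [0,0,0],"fingers": -1},
    {"slide": [0,0,0.007],"delta_rot": [0,0,0],"fingers": -1},
    {"slide": [0,0,0],"delta_rot": [0,0,0],"fingers": -1},
    {"slide": [0,0,0],"delta_rot": [0,0,0],"fingers": -1}
  ]
}}

```text
time_s: 14.85
tcp_pos: [0.5631, -0.1328, 0.0441]
eef_rot: [180.0, -0.0, -83.2]
contact_force: [-0.4, -0.3, -0.4]
gripper_width: 0.0214
gripper_force: 45.0
```

Request:
{"method": "play_rows", "body": {
  "rows": [
    {"slide": [0,0,0.004],"delta_rot": [0,0,0],"fingers": -1},
    {"slide": [0,0,0],"delta_rot": [0,0,0],"fingers": -1},
    {"slide": [0,0,0],"delta_rot": [0,0,0],"fingers": -0.1},
    {"slide": [0,0,0],"delta_rot": [0,0,0],"fingers": -0.1},
    {"slide": [0,0,0],"delta_rot": [0,0,0],"fingers": -0.1},
    {"slide": [0,0,0],"delta_rot": [0,0,0],"fingers": -0.1}
  ]
}}

```text
time_s: 15.6
tcp_pos: [0.5631, -0.1328, 0.0434]
eef_rot: [180.0, 0.0, -83.2]
contact_force: [-0.3, 0.2, 0.3]
gripper_width: 0.039
gripper_force: 0.0
```

Request:
{"method": "play_rows", "body": {
  "rows": [
    {"slide": [0,0,-0.1],"delta_rot": [0,0,0],"fingers": -0.1},
    {"slide": [0,0,-0.2],"delta_rot": [0,0,0],"fingers": -0.1},
    {"slide": [0,0,-0.3],"delta_rot": [0,0,0],"fingers": -0.1},
    {"slide": [0,0,-0.3],"delta_rot": [0,0,0],"fingers": -0.1},
    {"slide": [0,0,0],"delta_rot": [0,0,0],"fingers": -0.1},
    {"slide": [0,0,0],"delta_rot": [0,0,0],"fingers": -0.1}
  ]
}}

```text
time_s: 16.35
tcp_pos: [0.563, -0.1327, 0.179]
eef_rot: [-179.9, 0.0, -83.2]
contact_force: [-1.0, -0.4, -0.7]
gripper_width: 0.0397
gripper_force: 0.0
```

```bash
python3 - <<'E'
from h import *
status()
c=shot("wrist","w8")
def blob(c,lo,hi):
    m=cv2.inRange(cv2.cvtColor(c["image"],cv2.COLOR_BGR2HSV),lo,hi);k,l,st,ce=cv2.connectedComponentsWithStats(m)
    return [(*st[i].tolist(),*ce[i].round(1)) for i in range(1,k) if st[i,4]>60]
print("blue",blob(c,(108,120,40),(125,255,255)))
pr=lambda x,y,z:np.round(proj(c,(U@[x,y,z,1])[:3])).tolist()
print("front base",pr(-.011,-.011,.036),pr(.011,-.011,.036),"top",pr(-.011,-.011,.096),pr(.011,-.011,.096),pr(-.011,.011,.096))
print("yellow wrist",blob(c,(23,120,60),(33,255,255)),"pred",[np.round(proj(c,[.4,-.198,z])) for z in (.006,.066)])
s=shot("scene","s8")
for f in ("s0",):print("yellow scene",blob(load(f),(23,150,80),(33,255,255)),blob(s,(23,150,80),(33,255,255)))
print("blue scene",[b for b in blob(s,(108,150,60),(125,255,255)) if 230<b[5]<340],"pred base",np.round(proj(s,(U@[0,0,.036,1])[:3])),"top",np.round(proj(s,(U@[0,0,.096,1])[:3])))
g=cv2.cvtColor(c["image"],cv2.COLOR_BGR2GRAY).astype(int)
for x in(-.04,.0,.04):
  for y in (-.042,):
    u,v=proj(c,(U@[x,y,.036,1])[:3]);print("edge pred",round(u,1),round(v,1),g[int(v)-8:int(v)+9,int(u)])
E
```

```text
t 16.35 plate in unit [-0.001  -0.0003  0.1648] edge_a [-0.051  -0.0002  0.1648] edge_b [ 0.049  -0.0003  0.1649] rpy [ 0.  -0.1 -0. ] [-1.  -0.4 -0.7] 0.0397 [ 0.563  -0.1327  0.179 ]
blue [(530, 73, 35, 13, 315, np.float64(546.8), np.float64(78.7)), (310, 181, 22, 12, 88, np.float64(320.6), np.float64(183.3)), (310, 195, 22, 20, 386, np.float64(320.3), np.float64(204.4))]
front base [329.0, 182.0] [310.0, 182.0] top [331.0, 194.0] [308.0, 194.0] [330.0, 215.0]
yellow wrist [] pred [array([456., 149.]), array([482., 154.])]
yellow scene [(331, 142, 25, 13, 187, np.float64(343.4), np.float64(148.1)), (275, 207, 17, 30, 358, np.float64(282.6), np.float64(221.4))] [(331, 142, 25, 13, 188, np.float64(343.4), np.float64(148.1)), (275, 207, 17, 30, 382, np.float64(282.4), np.float64(221.1))]
blue scene [(305, 167, 12, 22, 187, np.float64(311.0), np.float64(177.2)), (278, 259, 13, 13, 72, np.float64(284.7), np.float64(264.9))] pred base [312. 190.] top [312. 169.]
edge pred 354.1 155.3 [151 151 151 151 151 152 152 151 151 152 151 151 151 152 152 152 152]
edge pred 319.5 155.3 [149 144 134 116 103 100 100 101 118 153 176 183 184 182 182 181 182]
edge pred 284.8 155.4 [150 145 134 118 104 101 101 104 121 157 179 185 185 184 183 183 182]
```

Every check matches a seated plate: front edge at its predicted row, grip base and top within 1–2 px, and the yellow grip has not moved. The gripper is clear, so I'm handing in.

```bash
python3 -c "
from plant import r
print(r.close_job())"
```

```text
the job is handed in; nothing more can be done
None
```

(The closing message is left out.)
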